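# Make up the incubator stack in order

### The job

Make up the incubator stack on the round metal plate stand, one piece at a time from the bottom up: the dish with the red spot first, then the yellow-spotted dish, then the blue-spotted dish, and finally the timer from the worktop lying on top with its screen up. Centre each piece neatly and level over the stand, never tip a dish, and leave the green-spotted dish, the bottle and the tip box where they are.

Things in the scene. Friction and masses are not known exactly. Their poses are not given: they have to be found in the camera images.
- plate_stand: round aluminium plate stand with a dark rubber top, fixed to the worktop: a foot 84 mm across and 5 mm high, a stem 36 mm across, and a flat platform 66 mm across whose top is 20 mm above the worktop (its edge is 6 mm thick, open below). No rim. Origin: centre of its underside on the worktop; z up.
- dish_red: to go at the bottom: closed clear petri dish with cream filling, a round red spot 32 mm across on its lid: 61 mm diameter, 15 mm high overall, a plain stiff flat-topped cylinder, about 30 g. Origin: centre of its underside; z up. Turn about z is of no account.
- dish_yellow: to go second: closed clear petri dish with cream filling, a round yellow spot 32 mm across on its lid: 61 mm diameter, 15 mm high overall, a plain stiff flat-topped cylinder, about 30 g. Origin: centre of its underside; z up. Turn about z is of no account.
- dish_blue: to go third: closed clear petri dish with cream filling, a round blue spot 32 mm across on its lid: 61 mm diameter, 15 mm high overall, a plain stiff flat-topped cylinder, about 30 g. Origin: centre of its underside; z up. Turn about z is of no account.
- dish_green: not to be used, stays where it is: closed clear petri dish with cream filling, a round green spot 32 mm across on its lid: 61 mm diameter, 15 mm high overall, a plain stiff flat-topped cylinder, about 30 g. Origin: centre of its underside; z up. Turn about z is of no account.
- lab_timer: white count-down timer lying on the open worktop among the dishes (not the one up on the wall shelf), on its back, screen and three round buttons up: 62 mm along its x, 66 mm along its y, stiff body 16 mm high (buttons to 19 mm), 60 g. Origin: centre of its underside; z up out of the screen.
- bottle: 100 ml clear bottle with blue cap to the left of the gel runner, 56 mm diameter, 104 mm high; stays where it is. Origin: centre of its underside.
- tips: white pipette tip box beside the bottle, with a blue rack of tips to the left of the gel runner, 76 x 119 x 62 mm; stays where it is. Origin: centre of its underside. It and the bottle stand between a gel imager 0.6 m tall farther left (keep the arm clear of it) and the gel runner, whose tank is about 0.13 m tall; the dishes lie right of the gel runner.

How it is judged:
On the way, in this order (a step that is already met when the one before it is completed fails the run):
1. red-spotted dish on the stand (horizontal distance between dish_red and plate_stand below 0.012 m and z of dish_red in the frame of plate_stand between 0.016 and 0.024 m and angle between dish_red's own z axis and vertical below 0.1 rad), for 0.2 s.
2. yellow-spotted dish on the red one (horizontal distance between dish_yellow and plate_stand below 0.012 m and z of dish_yellow in the frame of plate_stand between 0.031 and 0.039 m and angle between dish_yellow's own z axis and vertical below 0.1 rad), for 0.2 s.
3. blue-spotted dish on the yellow one (horizontal distance between dish_blue and plate_stand below 0.012 m and z of dish_blue in the frame of plate_stand between 0.046 and 0.054 m and angle between dish_blue's own z axis and vertical below 0.1 rad), for 0.2 s.
4. timer on the blue one (horizontal distance between lab_timer and plate_stand below 0.012 m and z of lab_timer in the frame of plate_stand between 0.061 and 0.069 m and angle between lab_timer's own z axis and vertical below 0.1 rad), for 0.2 s.
At the end, for the whole second after the job is handed in: On the plate stand, from the bottom: red, yellow, blue dish, then the timer face up; each within 12 mm of the stand's axis, tilted less than 0.1 rad, within 4 mm of its height in the stack (underside 20, 35, 50 and 65 mm over the worktop), at rest and released (all of step 1 and all of step 2 and all of step 3 and all of step 4 and linear speed of each of dish_red, dish_yellow, dish_blue, lab_timer below 0.02 m/s and angular speed of each of dish_red, dish_yellow, dish_blue, lab_timer below 0.2 rad/s); the robot touches nothing.
It fails at once if a dish is tipped by more than 0.5 rad (angle between any of dish_red, dish_yellow, dish_blue's own z axis and vertical above 0.5 rad).
It fails at once if the green-spotted dish, the bottle or the tip box is moved more than 20 mm (distance of any of dish_green, bottle, tips from where it was at the start of the episode above 0.02 m).
It also fails if it takes over 102 s, if anything falls off the work surface, if the arm or the gripper's body presses on something with over 40 N, if the wrist force passes 120 N, or if a joint passes its speed limit or range.

### The arm

A 6-joint arm with a two-finger parallel gripper is mounted at the origin on a cart in front of the work surface, level with it; the furniture and walls round the work are solid. World frame = base frame: x ahead of the robot, y to its left, z up, the work surface at z = 0. Lengths are in m, angles in rad, forces in N, time in s.
With the tool pointing down it reaches from about 0.25 to 0.725 m from the base axis. Payload 4 kg.
Tool frame: the origin (TCP) lies midway between the tips of the shut fingers; the grasp point (between the pads) lies 19 mm behind it; z points along the fingers, y is the line along which they close (so a half turn about z gives the same grasp; the last joint's range is limited). The gripper opens to 85 mm and grips with 20 to 120 N. Pads are 22 mm wide; open, the fingers measure 114 mm over their backs; the gripper's body (76 mm by 85 mm) begins 54 mm behind the grasp point. The pads swing forward as they close: fully open they stand 13 mm farther back than shut.
Start: joints at [1.228, 0.241, 0.005, 1.335, 0, 1.571], TCP at [0.168, 0.471, 0.231] pointing down, gripper open.
Joint ranges: [-2.72, 2.72], [-1.05, 1.87], [-1.09, 1.28], [-1.99, 2.15], [-1.42, 1.44], [-3.14, 3.14]. Speed limits (rad/s): [2.79, 2.79, 3.14, 3.14, 3.14, 3.14].

### API

Orientations are given as a unit quaternion [x, y, z, w].
In Python, from workcell import monitor, vision, job gives the robot as it stands.
- The arm moves only by the tool move_arm, never from a script. Its argument "moves" is a list that holds one entry, the list of rows, each a list of 5 numbers: the shift along the world's x, y, z in m, then the turn about the world's z in degrees, then the opening in per cent of the stroke, from 0 (shut) to 100 (fully open). In form: [[[x, y, z, turn, gripper], ...]]. A call has 1 to 5 rows; each row is the pose to reach, as a shift and turn from the pose commanded when the call began; what a row does not reach only later rows make up. A row lasts 1/8 s, in which the tool goes at most 62.5 mm and 10.7 degrees, less where a joint would pass 70% of its speed; a pose out of reach is approached as far as the arm can. A call with a gripper value outside its range is refused whole. The fingers move at their own pace and stop on an object; the grip force is fixed at half the most. Time passes only in rows, so rows that repeat a pose let the fingers close. It gives the time, the measured TCP pose, the force, the opening and the grip force at its end, in the units of the state.
- monitor.get_obs(): the state, without advancing time (a new reading comes with each control period).
- vision.camera(name): name is "side" or "top"; returns a dict with "color" (384x512x3 uint8, red, green, blue), "camera_matrix" (3x3 intrinsics, pixels), "eye" and "attitude" of the camera in the world. Camera axes: x right, y up, looking along -z (the intrinsics and any distortion apply to the point x, -y, -z); pixel columns grow to the right and rows downward; lengths in m; the calibration is good to about 2 mm. A picture is of the moment at which its call begins. There is no depth.
- job.job_done(): hands the job in; it is judged then, once.
The state is a dict: "clock": time; "joint_pos": joint angles; "joint_vel": joint speeds; "tau": joint torques, N m; "eef_pos": TCP position; "tool_rot": TCP orientation; "ft_force": force on the tool from outside, world axes, zero at the start; "ft_torque": the same for the moment, N m; "grip_width": finger opening in m; "grasp_force": force on a finger pad.
Only numpy, scipy, OpenCV 4.12 (cv2) and the standard library are available. Lean on these libraries where they do the work, as an engineer would, in place of code of your own. Each camera call takes 0.05 s, during which the arm holds its last target. There are 200 camera calls.

## Working session

There is one attempt and no reset: what is moved stays moved. The work goes in short steps, Python scripts to look and compute and a tool call to move; the robot and the scene stay as the last step left them, time stands still between calls to the robot, and variables do not carry over. Pictures are saved under pics/ and viewed, at most 14 in all, crops included, and the job is handed in when it is done.

Besides the shell and the picture viewer there is one more tool, called after "Request:" as name(argument=value, ...), one argument or row to a line, values as JSON. move_arm: Moves the arm, as the interface text tells. Its arguments: {"type":"object","properties":{"moves":{"type":"array","items":{"type":"array","items":{"type":"array","items":{"type":"number"}}}}},"required":["moves"]}

```bash
mkdir -p pics; python3 - <<'E'
from workcell import monitor, vision
import cv2
print(monitor.get_obs())
for n in ("top","side"):
    c=vision.camera(n); cv2.imwrite(f"pics/{n}0.png",c["color"][:,:,::-1])
    print({k:v for k,v in c.items() if k!="color"})
E
```

```text
{'clock': 0.0, 'joint_pos': array([1.22802133e+00, 2.41414347e-01, 3.70391062e-03, 1.33519247e+00,
       3.40132109e-05, 1.57077486e+00]), 'joint_vel': array([-0.00092035,  0.00016628, -0.00094044,  0.00025842, -0.00064104,
       -0.00165827]), 'tau': array([ 7.80418650e-04, -3.72317111e+01,  2.52408242e+01,  1.71011098e-02,
        9.82129791e-05, -3.06879492e-06]), 'eef_pos': array([0.16782636, 0.47031412, 0.23040452]), 'tool_rot': array([ 1.70539030e-01,  9.85350359e-01, -1.03495395e-03, -1.96406502e-04]), 'ft_force': array([ 0.30182786, -0.87793569,  0.35871212]), 'ft_torque': array([ 0.00482495,  0.02957099, -0.01044371]), 'grasp_force': 0.0, 'grip_width': 0.08517101469788807}
{'camera_matrix': array([[391.21847417,   0.        , 259.4315984 ],
       [  0.        , 391.21847417, 189.80085047],
       [  0.        ,   0.        ,   1.        ]]), 'eye': array([0.3753467 , 0.04418972, 1.11209458]), 'attitude': array([-0.04120705,  0.04229003,  0.7061278 , -0.70561821])}
{'camera_matrix': array([[468.54866334,   0.        , 263.38569976],
       [  0.        , 468.54866334, 186.61850068],
       [  0.        ,   0.        ,   1.        ]]), 'eye': array([-0.23625429,  1.22931267,  0.5831816 ]), 'attitude': array([-0.15508513,  0.55105464,  0.78760832, -0.22794851])}
```

View pics/top0.png

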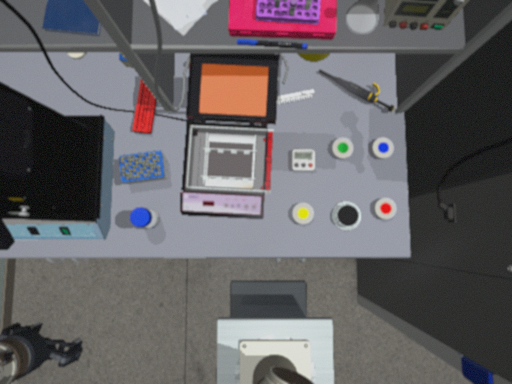

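View pics/side0.png

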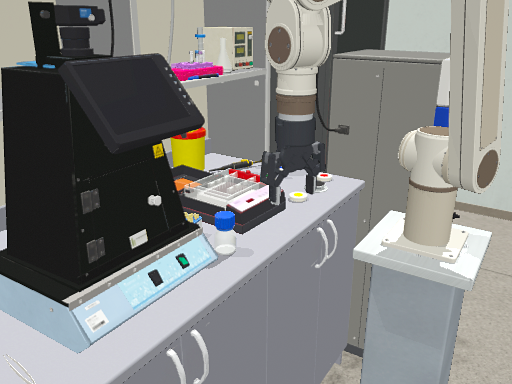

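The top view shows red (385,208), yellow (303,213), green (343,148), blue (382,148), the stand's dark top (346,215) and the timer (303,160). In the side view, yellow is at (298,197), red at (323,177), and the arm hides the rest.

```bash
cat > h.py <<'E'
import numpy as np, cv2
from scipy.spatial.transform import Rotation as R
from workcell import monitor, vision
HSV={"red":[((0,130,80),(8,255,255)),((172,130,80),(180,255,255))],"yellow":[((24,130,120),(36,255,255))],
     "green":[((50,100,60),(75,255,255))],"blue":[((110,130,80),(128,255,255))]}
def shot(n,save=None):
    c=vision.camera(n)
    if save: cv2.imwrite(f"pics/{save}.png",c["color"][:,:,::-1])
    return c
def blobs(c,col,box,amin=8):
    """sub-pixel centroids (u,v,area) in box u0,v0,u1,v1"""
    h=cv2.cvtColor(c["color"],cv2.COLOR_RGB2HSV)
    m=sum(cv2.inRange(h,*map(np.array,r)) for r in HSV[col]); k=np.zeros_like(m)
    u0,v0,u1,v1=box; k[v0:v1,u0:u1]=m[v0:v1,u0:u1]
    n,_,s,ce=cv2.connectedComponentsWithStats(k)
    return sorted([(*ce[i],s[i,4]) for i in range(1,n) if s[i,4]>=amin],key=lambda t:-t[2])
def ray(c,u,v):
    K=c["camera_matrix"]; d=np.linalg.solve(K,[u,v,1])*[1,-1,-1]
    return c["eye"],R.from_quat(c["attitude"]).as_matrix()@d
def plane(c,u,v,z):
    e,d=ray(c,u,v); return e+d*(z-e[2])/d[2]
def tri(c1,p1,c2,p2):
    e1,d1=ray(c1,*p1); e2,d2=ray(c2,*p2); d1=d1/np.linalg.norm(d1); d2=d2/np.linalg.norm(d2)
    s=np.linalg.lstsq(np.c_[d1,-d2],e2-e1,rcond=None)[0]
    a,b=e1+s[0]*d1,e2+s[1]*d2; return (a+b)/2,np.linalg.norm(a-b)
def pix(c,p):
    q=R.from_quat(c["attitude"]).as_matrix().T@(np.array(p)-c["eye"]); q=c["camera_matrix"]@(q*[1,-1,-1]); return q[:2]/q[2]
E
python3 - <<'E'
from h import *
np.set_printoptions(precision=4,suppress=True)
t=shot("top"); s=shot("side")
for k in HSV:
    b=blobs(t,k,(280,130,405,235)); 
    print(k,b[:2], "xy@15mm",plane(t,*b[0][:2],.015), "side px",pix(s,plane(t,*b[0][:2],.015)), blobs(s,k,(255,140,350,215))[:2])
g=cv2.cvtColor(t["color"],cv2.COLOR_RGB2GRAY)
m=(g<60).astype(np.uint8); m[:200]=0;m[232:]=0;m[:,:325]=0;m[:,368:]=0
M=cv2.moments(m,True); u,v=M["m10"]/M["m00"],M["m01"]/M["m00"]; print("stand",u,v,M["m00"],plane(t,u,v,.02),pix(s,plane(t,u,v,.02)))
cr=t["color"][120:240,280:410]; cv2.imwrite("pics/crop.png",cv2.resize(cr,None,fx=6,fy=4.99,interpolation=cv2.INTER_CUBIC)[:,:,::-1])
print("corners", [plane(t,*p,.016)[:2] for p in ((291,149),(315,149),(291,171),(315,171))])
E
```

```text
red [(np.float64(385.4404761904762), np.float64(207.89285714285714), np.int32(84))] xy@15mm [ 0.4542 -0.3116  0.015 ] side px [323.6662 175.6185] [(np.float64(257.258064516129), np.float64(177.8709677419355), np.int32(31)), (np.float64(323.53333333333336), np.float64(174.66666666666666), np.int32(15))]
yellow [(np.float64(302.5), np.float64(213.0), np.int32(82))] xy@15mm [ 0.44   -0.0783  0.015 ] side px [297.824  195.1237] [(np.float64(297.69565217391306), np.float64(194.08695652173913), np.int32(23))]
green [(np.float64(342.41333333333336), np.float64(147.21333333333334), np.int32(75))] xy@15mm [ 0.6282 -0.1951  0.015 ] side px [268.1771 175.8134] []
blue [(np.float64(383.0571428571429), np.float64(147.04285714285714), np.int32(70))] xy@15mm [ 0.6286 -0.3115  0.015 ] side px [283.4405 167.8358] []
stand 347.3745173745174 215.14285714285714 259.0 [ 0.4336 -0.2029  0.02  ] [315.9511 183.5522]
corners [array([ 0.6228, -0.0478]), array([ 0.6228, -0.1164]), array([ 0.5591, -0.0472]), array([ 0.5591, -0.1153])]
```

View pics/crop.png

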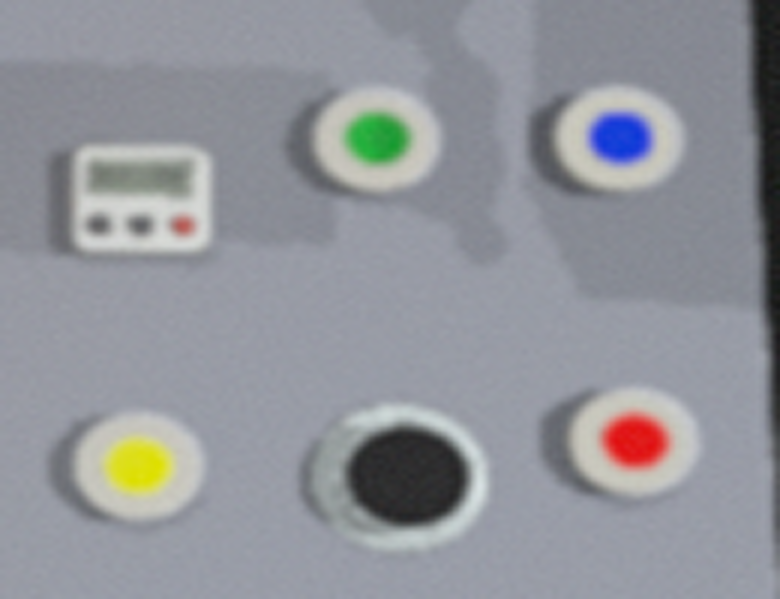

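Positions agree in both views: the side-view predictions with the lid at 15 mm are within 1 px for red and yellow. The crop shows the timer nearly square to the axes. I'll close the fingers along world x for all pieces, so I'm moving over red.

Request:
move_arm(
  moves=[
    [[0.02, -0.056, 0, -5, 100], [0.041, -0.112, 0, -10, 100], [0.061, -0.168, 0, -15, 100], [0.082, -0.224, 0, -20, 100], [0.102, -0.28, 0, -25, 100]],
  ],
)

```text
clock: 0.82
eef_pos: [0.2703, 0.1892, 0.2313]
tool_rot: [0.381, 0.925, 0.0, 0.0]
ft_force: [1.4, 0.7, -0.2]
grip_width: 0.0855
grasp_force: 0.0
```

Request:
move_arm(
  moves=[
    [[0.02, -0.056, 0, -5, 100], [0.041, -0.112, 0, -10, 100], [0.061, -0.168, 0, -15, 100], [0.082, -0.224, 0, -20, 100], [0.102, -0.28, 0, -25, 100]],
  ],
)

```text
clock: 1.45
eef_pos: [0.3724, -0.0912, 0.2315]
tool_rot: [0.572, 0.82, 0.0, 0.0]
ft_force: [1.6, 0.2, -0.4]
grip_width: 0.0855
grasp_force: 0.0
```

Request:
move_arm(
  moves=[
    [[0.02, -0.056, 0, -5, 100], [0.041, -0.112, 0, -10, 100], [0.061, -0.168, 0, -15, 100], [0.082, -0.222, -0.04, -20.4, 100], [0.082, -0.222, -0.08, -20.4, 100]],
  ],
)

```text
clock: 2.08
eef_pos: [0.4556, -0.315, 0.1505]
tool_rot: [0.709, 0.705, 0.0, 0.002]
ft_force: [-0.5, -0.3, -0.3]
grip_width: 0.0855
grasp_force: 0.0
```

```bash
python3 - <<'E'
from h import *
np.set_printoptions(precision=4,suppress=True)
print(monitor.get_obs()["joint_pos"])
t=shot("top"); s=shot("side")
T={"yellow":(302.5,213.0),"green":(342.4,147.2),"blue":(383.06,147.04),"red":(385.44,207.89)}
for k,p in T.items():
    b=blobs(s,k,(260,140,350,215),4)[:2]; print(k,b,[tri(t,p,s,q[:2]) for q in b])
cr=s["color"][145:220,235:345]; cv2.imwrite("pics/s1.png",cv2.resize(cr,None,fx=7,fy=7,interpolation=cv2.INTER_CUBIC)[:,:,::-1])
E
```

```text
[-0.6047  0.3897 -0.0009  1.1763 -0.0003  0.9709]
yellow [(np.float64(297.6666666666667), np.float64(194.04761904761904), np.int32(21))] [(array([ 0.44  , -0.0777,  0.019 ]), np.float64(0.0006547927485487618))]
green [(np.float64(268.6923076923077), np.float64(175.0), np.int32(13))] [(array([ 0.6266, -0.1947,  0.0187]), np.float64(0.0016388293218494122))]
blue [(np.float64(283.1818181818182), np.float64(167.36363636363637), np.int32(11))] [(array([ 0.6286, -0.3106,  0.0172]), np.float64(0.0011532644797265762))]
red [(np.float64(262.8235294117647), np.float64(176.91176470588235), np.int32(34)), (np.float64(323.53333333333336), np.float64(174.66666666666666), np.int32(15))] [(array([ 0.5457, -0.2387,  0.0285]), np.float64(0.22823319216930577)), (array([ 0.454 , -0.3101,  0.0192]), np.float64(0.00039656027307282364))]
```

View pics/s1.png

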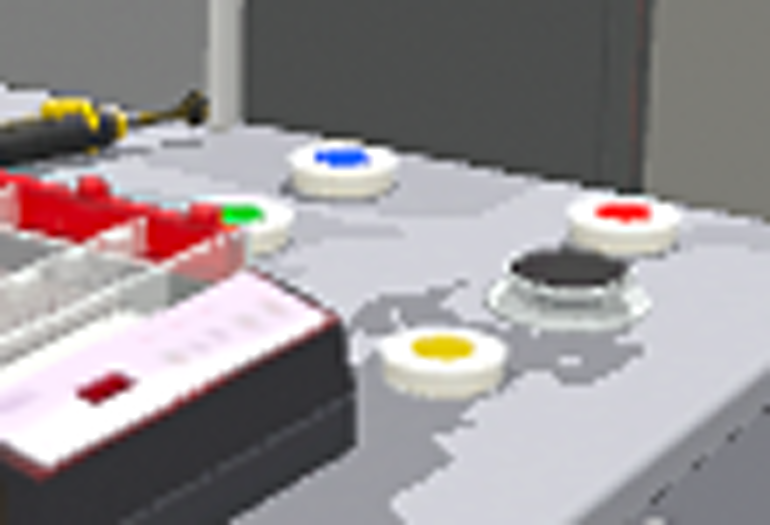

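The side crop shows blue (283,167), green (269,175), red (323,175), yellow (298,194) and the stand top (316,183). Lids triangulate to 17–19 mm against 15 in the text, and the stand to about 20 mm, so there is a +3 mm camera bias at most. I'm descending on red.

Request:
move_arm(
  moves=[
    [[0, 0, -0.05, 0, 100], [0, 0, -0.1, 0, 100], [0, 0, -0.13, 0, 100], [0, 0, -0.148, 0, 100], [0, 0, -0.148, 0, 100]],
  ],
)

```text
clock: 2.8
eef_pos: [0.4537, -0.3101, 0.0035]
tool_rot: [0.707, 0.707, -0.0, -0.001]
ft_force: [-0.6, 0.1, 0.3]
grip_width: 0.0859
grasp_force: 0.0
```

Request:
move_arm(
  moves=[
    [[0, 0, 0, 0, 60], [0, 0, 0, 0, 50], [0, 0, 0, 0, 40], [0, 0, 0, 0, 40], [0, 0, 0, 0, 40]],
  ],
)

```text
clock: 3.42
eef_pos: [0.4556, -0.3118, 0.006]
tool_rot: [0.707, 0.707, 0.001, 0.002]
ft_force: [-1.1, 1.4, 5.9]
grip_width: 0.0573
grasp_force: 62.4
```

Request:
move_arm(
  moves=[
    [[0, 0, 0.01, 0, 40], [0, 0, 0.03, 0, 40], [0, 0, 0.06, 0, 40], [0, 0, 0.08, 0, 40], [0, 0, 0.08, 0, 40]],
  ],
)

```text
clock: 4.05
eef_pos: [0.4557, -0.3122, 0.0861]
tool_rot: [0.707, 0.707, 0.0, 0.003]
ft_force: [0.3, -0.5, -0.6]
grip_width: 0.0571
grasp_force: 63.8
```

```bash
python3 - <<'E'
from h import *
s=shot("side")
o=monitor.get_obs();print(o["eef_pos"],o["grip_width"],o["ft_force"])
cr=s["color"][110:210,270:370]; cv2.imwrite("pics/s2.png",cv2.resize(cr,None,fx=6,fy=6,interpolation=cv2.INTER_CUBIC)[:,:,::-1])
E
```

```text
[ 0.45472672 -0.31159538  0.08456582] 0.05695253720932838 [-0.20378583 -0.52874118  0.09497948]
```

View pics/s2.png

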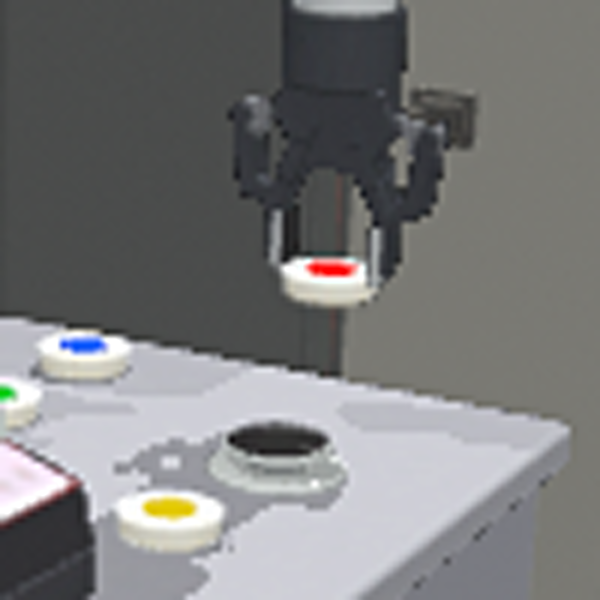

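Red is held level in the jaws, with its lid at about (325,155) in full-image pixels. I'm carrying it to the stand.

Request:
move_arm(
  moves=[
    [[-0.005, 0.027, 0, 0, 40], [-0.012, 0.065, 0, 0, 40], [-0.018, 0.095, 0, 0, 40], [-0.02, 0.108, 0, 0, 40], [-0.02, 0.108, -0.03, 0, 40]],
  ],
)

```text
clock: 4.72
eef_pos: [0.4361, -0.2035, 0.0545]
tool_rot: [0.707, 0.707, 0.001, 0.003]
ft_force: [0.5, -0.8, 0.4]
grip_width: 0.0573
grasp_force: 63.8
```

Request:
move_arm(
  moves=[
    [[0, 0, -0.015, 0, 40], [0, 0, -0.022, 0, 40], [0, 0, -0.026, 0, 40], [0, 0, -0.028, 0, 40], [0, 0, -0.028, 0, 40]],
  ],
)

```text
clock: 5.35
eef_pos: [0.4344, -0.2035, 0.0262]
tool_rot: [0.707, 0.707, 0.0, 0.001]
ft_force: [-1.8, 0.2, 4.7]
grip_width: 0.0571
grasp_force: 64.2
```

```bash
python3 - <<'E'
from h import *
s=shot("side")
o=monitor.get_obs();print(o["eef_pos"],o["grip_width"],o["ft_force"])
cr=s["color"][135:215,260:360]; cv2.imwrite("pics/s3.png",cv2.resize(cr,None,fx=7,fy=7,interpolation=cv2.INTER_CUBIC)[:,:,::-1])
E
```

```text
[ 0.4344015  -0.20347858  0.02611948] 0.057268074784728 [-1.95727214 -0.40571101  4.8283245 ]
```

View pics/s3.png

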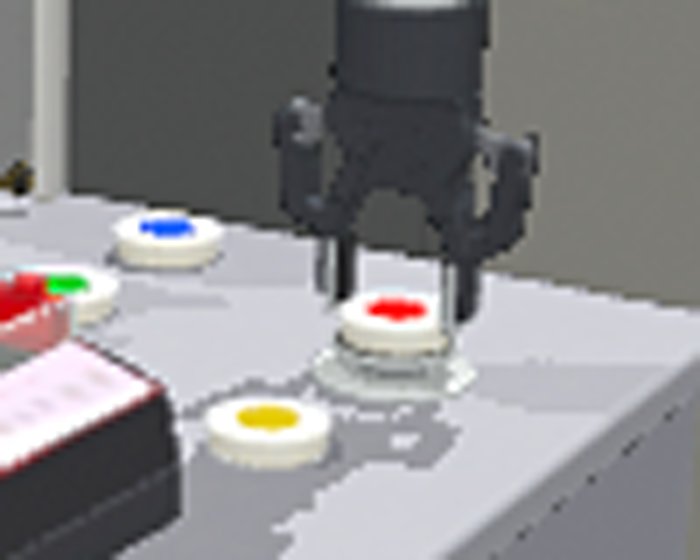

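Red rests on the stand (lid at about (317,180), 5 N contact). I'm releasing it and moving over yellow.

Request:
move_arm(
  moves=[
    [[0, 0, 0, 0, 60], [0, 0, 0, 0, 80], [0, 0, 0, 0, 100], [0, 0, 0, 0, 100], [0, 0, 0.02, 0, 100]],
  ],
)

```text
clock: 6.02
eef_pos: [0.4326, -0.2024, 0.0441]
tool_rot: [0.707, 0.707, -0.001, -0.002]
ft_force: [0.9, 0.7, 0.7]
grip_width: 0.0857
grasp_force: 0.0
```

Request:
move_arm(
  moves=[
    [[0, 0, 0.04, 0, 100], [0, 0, 0.09, 0, 100], [0.002, 0.045, 0.09, 0, 100], [0.005, 0.09, 0.09, 0, 100], [0.007, 0.126, 0.09, 0, 100]],
  ],
)

```text
clock: 6.65
eef_pos: [0.441, -0.0757, 0.1354]
tool_rot: [0.707, 0.707, 0.0, 0.0]
ft_force: [1.0, -0.1, -0.0]
grip_width: 0.0851
grasp_force: 0.0
```

```bash
python3 - <<'E'
from h import *
np.set_printoptions(precision=4,suppress=True)
t=shot("top","t1");s=shot("side")
o=monitor.get_obs();print(o["eef_pos"],o["grip_width"],o["ft_force"])
b=blobs(t,"red",(310,180,370,240)); q=blobs(s,"red",(290,160,340,195)); print(b,q,plane(t,*b[0][:2],.035) if b else "", tri(t,b[0][:2],s,q[0][:2]) if b and q else "")
E
```

```text
[ 0.4409 -0.0744  0.1352] 0.08555116556998582 [-0.6726  0.3043  0.99  ]
[] [(np.float64(316.125), np.float64(178.75), np.int32(16))]
```

Request:
move_arm(
  moves=[
    [[0, -0.004, -0.04, 0, 100], [0, -0.004, -0.09, 0, 100], [0, -0.004, -0.115, 0, 100], [0, -0.004, -0.129, 0, 100], [0, -0.004, -0.129, 0, 100]],
  ],
)

```text
clock: 7.38
eef_pos: [0.4406, -0.0814, 0.0057]
tool_rot: [0.708, 0.707, -0.001, -0.001]
ft_force: [0.6, -0.0, 0.8]
grip_width: 0.0853
grasp_force: 0.0
```

Request:
move_arm(
  moves=[
    [[0, 0, 0, 0, 60], [0, 0, 0, 0, 50], [0, 0, 0, 0, 40], [0, 0, 0, 0, 40], [0, 0, 0, 0, 40]],
  ],
)

```text
clock: 8.0
eef_pos: [0.4424, -0.0815, 0.0085]
tool_rot: [0.707, 0.707, 0.001, 0.002]
ft_force: [-2.1, -0.9, 9.9]
grip_width: 0.0567
grasp_force: 61.4
```

Request:
move_arm(
  moves=[
    [[0, 0, 0.01, 0, 40], [0, 0, 0.03, 0, 40], [0, 0, 0.06, 0, 40], [0, 0, 0.08, 0, 40], [0, 0, 0.08, 0, 40]],
  ],
)

```text
clock: 8.62
eef_pos: [0.443, -0.0814, 0.0886]
tool_rot: [0.707, 0.707, 0.002, 0.002]
ft_force: [1.1, 0.0, 0.1]
grip_width: 0.0556
grasp_force: 63.5
```

```bash
python3 - <<'E'
from h import *
np.set_printoptions(precision=4,suppress=True)
t=shot("top");s=shot("side")
o=monitor.get_obs();print(o["eef_pos"],o["grip_width"],o["ft_force"])
for k in ("red","yellow"): print(k,blobs(t,k,(285,180,370,240)),blobs(s,k,(275,130,340,200)))
cv2.imwrite("pics/a.png",np.hstack([cv2.resize(t["color"][150:250,270:370],None,fx=4,fy=4),cv2.resize(s["color"][110:210,260:360],None,fx=4,fy=4)])[:,:,::-1])
E
```

```text
[ 0.4411 -0.0811  0.0864] 0.0559511573640439 [-0.3717  0.6885 -0.3122]
red [] [(np.float64(316.125), np.float64(178.75), np.int32(16))]
yellow [] [(np.float64(298.1363636363636), np.float64(171.95454545454547), np.int32(22))]
```

View pics/a.png

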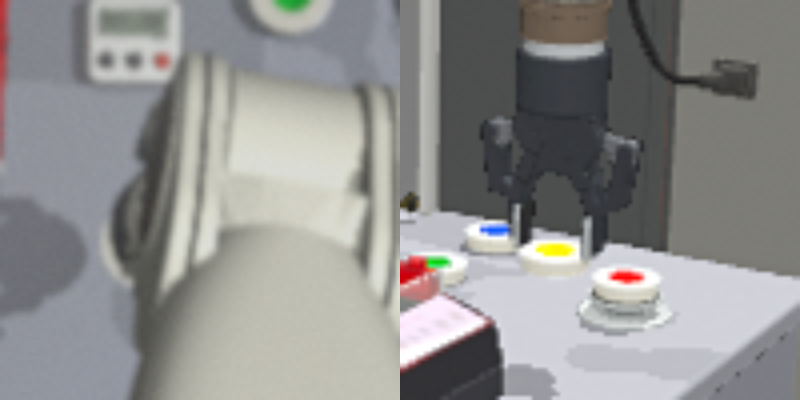

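Yellow is held level at about (298,172) in the side view, and red sits squarely on the stand at (316,179). I'm placing yellow.

Request:
move_arm(
  moves=[
    [[-0.002, -0.025, 0, 0, 40], [-0.004, -0.065, 0, 0, 40], [-0.006, -0.1, 0, 0, 40], [-0.007, -0.1245, 0, 0, 40], [-0.007, -0.1245, -0.015, 0, 40]],
  ],
)

```text
clock: 9.35
eef_pos: [0.4343, -0.2075, 0.0708]
tool_rot: [0.708, 0.706, 0.0, 0.001]
ft_force: [1.4, 0.1, 0.1]
grip_width: 0.0565
grasp_force: 63.5
```

Request:
move_arm(
  moves=[
    [[0, 0, -0.013, 0, 40], [0, 0, -0.021, 0, 40], [0, 0, -0.025, 0, 40], [0, 0, -0.028, 0, 40], [0, 0, -0.028, 0, 40]],
  ],
)

```text
clock: 9.98
eef_pos: [0.4344, -0.2055, 0.0437]
tool_rot: [0.707, 0.707, 0.0, 0.0]
ft_force: [-0.0, -0.2, -0.3]
grip_width: 0.056
grasp_force: 63.8
```

```bash
python3 - <<'E'
from h import *
s=shot("side")
o=monitor.get_obs();print(o["eef_pos"],o["grip_width"],o["ft_force"])
print(blobs(s,"yellow",(275,130,340,200)))
cr=s["color"][135:215,270:370]; cv2.imwrite("pics/s4.png",cv2.resize(cr,None,fx=7,fy=7,interpolation=cv2.INTER_CUBIC)[:,:,::-1])
E
```

```text
[ 0.43445737 -0.20560069  0.04364826] 0.055895977740598506 [-0.74575703  0.05151171 -0.00173766]
[(np.float64(316.3157894736842), np.float64(174.8421052631579), np.int32(19))]
```

View pics/s4.png

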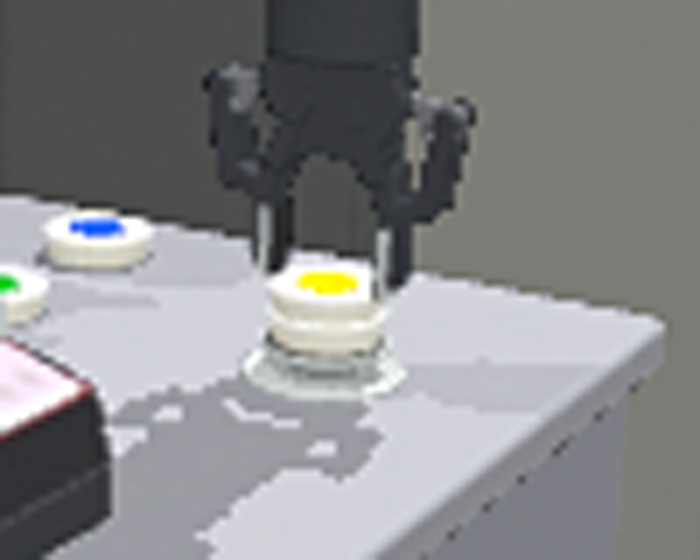

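Yellow is centred over red at (316,175), but no contact force shows yet, so I'm lowering slightly.

Request:
move_arm(
  moves=[
    [[0, 0, -0.001, 0, 40], [0, 0, -0.002, 0, 40], [0, 0, -0.002, 0, 40]],
  ],
)

```text
clock: 10.4
eef_pos: [0.4345, -0.2057, 0.0433]
tool_rot: [0.707, 0.707, 0.0, 0.001]
ft_force: [-4.5, 1.6, 14.3]
grip_width: 0.0562
grasp_force: 67.1
```

Request:
move_arm(
  moves=[
    [[0, 0, 0.001, 0, 60], [0, 0, 0.001, 0, 80], [0, 0, 0.001, 0, 100], [0, 0, 0.005, 0, 100], [0, 0, 0.03, 0, 100]],
  ],
)

```text
clock: 11.02
eef_pos: [0.4326, -0.2049, 0.0702]
tool_rot: [0.707, 0.707, -0.001, -0.002]
ft_force: [-0.4, -0.1, 0.7]
grip_width: 0.0851
grasp_force: 0.0
```

Request:
move_arm(
  moves=[
    [[0, 0, 0.03, 0, 100], [0, 0, 0.07, 0, 100], [0.045, -0.025, 0.07, 0, 100], [0.095, -0.052, 0.07, 0, 100], [0.145, -0.08, 0.07, 0, 100]],
  ],
)

```text
clock: 11.65
eef_pos: [0.5806, -0.2864, 0.1419]
tool_rot: [0.707, 0.707, 0.0, 0.0]
ft_force: [-0.1, -0.6, 0.2]
grip_width: 0.0854
grasp_force: 0.0
```

Request:
move_arm(
  moves=[
    [[0.045, -0.023, 0, 0, 100], [0.0495, -0.026, 0, 0, 100], [0.0495, -0.026, -0.03, 0, 100], [0.0495, -0.026, -0.06, 0, 100], [0.0495, -0.026, -0.06, 0, 100]],
  ],
)

```text
clock: 12.28
eef_pos: [0.6255, -0.3101, 0.0783]
tool_rot: [0.707, 0.707, -0.001, -0.004]
ft_force: [-0.2, -0.5, 0.7]
grip_width: 0.0853
grasp_force: 0.0
```

```bash
python3 - <<'E'
from h import *
np.set_printoptions(precision=4,suppress=True)
t=shot("top");s=shot("side")
o=monitor.get_obs();print(o["eef_pos"],o["grip_width"],o["ft_force"],o["joint_pos"])
b=blobs(t,"yellow",(310,180,370,240)); q=blobs(s,"yellow",(290,160,340,195)); print(b,q)
if b: print(plane(t,*b[0][:2],.05),q and tri(t,b[0][:2],s,q[0][:2]))
print(blobs(s,"blue",(270,150,300,190)))
cv2.imwrite("pics/b.png",np.hstack([cv2.resize(t["color"][130:230,310:410],None,fx=4,fy=4),cv2.resize(s["color"][110:210,250:350],None,fx=4,fy=4)])[:,:,::-1])
E
```

```text
[ 0.6282 -0.3114  0.0822] 0.08518927364470802 [ 0.4589 -0.0109  0.6633] [-0.4602  0.7299  0.3947  1.2357  0.      1.1113]
[(np.float64(349.90425531914894), np.float64(214.68085106382978), np.int32(94))] [(np.float64(316.45), np.float64(174.9), np.int32(20))]
[ 0.4333 -0.203   0.05  ] (array([ 0.4331, -0.2024,  0.0528]), np.float64(4.717146158294141e-05))
[(np.float64(283.1818181818182), np.float64(167.36363636363637), np.int32(11))]
```

View pics/b.png

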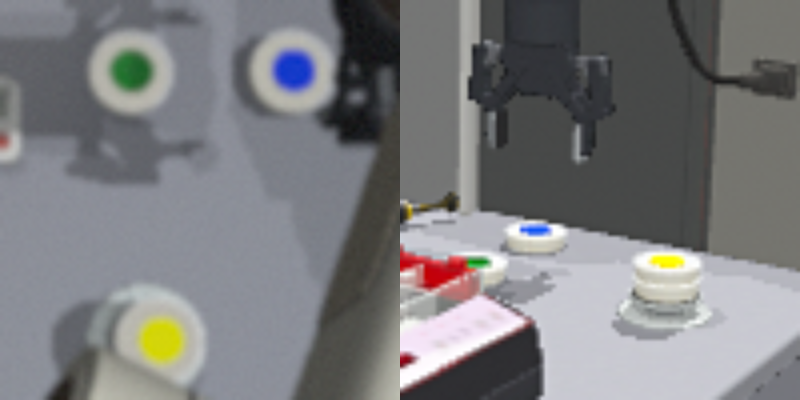

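Yellow is stacked at (0.433,-0.203) with its lid at 53 mm by triangulation, and the open fingers straddle blue in the side view (283,167). I'm grasping blue.

Request:
move_arm(
  moves=[
    [[0, 0, -0.03, 0, 100], [0, 0, -0.055, 0, 100], [0, 0, -0.07, 0, 100], [0, 0, -0.074, 0, 100], [0, 0, -0.074, 0, 100]],
  ],
)

```text
clock: 13.0
eef_pos: [0.6292, -0.3119, 0.0084]
tool_rot: [0.707, 0.707, 0.0, 0.001]
ft_force: [-0.1, 0.1, 0.1]
grip_width: 0.0856
grasp_force: 0.0
```

Request:
move_arm(
  moves=[
    [[0, 0, 0, 0, 60], [0, 0, 0, 0, 50], [0, 0, 0, 0, 40], [0, 0, 0, 0, 40], [0, 0, 0, 0, 40]],
  ],
)

```text
clock: 13.62
eef_pos: [0.6311, -0.3138, 0.014]
tool_rot: [0.708, 0.707, 0.001, 0.004]
ft_force: [-4.1, -0.5, 18.8]
grip_width: 0.0344
grasp_force: 9.4
```

Request:
move_arm(
  moves=[
    [[0, 0, 0.01, 0, 40], [0, 0, 0.03, 0, 40], [0, 0, 0.07, 0, 40], [0, 0, 0.1, 0, 40], [0, 0, 0.1, 0, 40]],
  ],
)

```text
clock: 14.25
eef_pos: [0.6307, -0.3126, 0.1113]
tool_rot: [0.707, 0.707, 0.001, 0.003]
ft_force: [0.5, -0.7, -1.3]
grip_width: 0.0341
grasp_force: 0.0
```

```bash
python3 - <<'E'
from h import *
np.set_printoptions(precision=4,suppress=True)
t=shot("top");s=shot("side")
o=monitor.get_obs();print(o["eef_pos"],o["grip_width"],o["ft_force"])
b=blobs(t,"blue",(360,120,420,180),4);q=blobs(s,"blue",(265,110,320,180),4);print(b,q)
if b and q: print(tri(t,b[0][:2],s,q[0][:2]))
E
```

```text
[ 0.6285 -0.3115  0.1072] 0.03402392129774481 [ 0.3536  0.0552 -0.9465]
[(np.float64(382.90277777777777), np.float64(143.58333333333334), np.int32(72))] [(np.float64(281.0), np.float64(166.5), np.int32(14))]
(array([ 0.6382, -0.3098,  0.0193]), np.float64(0.0011391676591827888))
```

The blue grasp slipped: the pads rode over the lid because they were a few mm too high. The dish is still flat and shifted about 10 mm in +x to (0.638,-0.311). I'm reopening and grasping lower.

Request:
move_arm(
  moves=[
    [[0.005, 0, 0, 0, 100], [0.0098, 0, 0, 0, 100], [0.0098, 0, 0, 0, 100], [0.0098, 0, -0.03, 0, 100], [0.0098, 0, -0.06, 0, 100]],
  ],
)

```text
clock: 14.98
eef_pos: [0.6387, -0.3117, 0.0469]
tool_rot: [0.707, 0.707, 0.0, 0.001]
ft_force: [0.2, 0.1, 0.1]
grip_width: 0.0853
grasp_force: 0.0
```

Request:
move_arm(
  moves=[
    [[0, 0, -0.02, 0, 100], [0, 0, -0.035, 0, 100], [0, 0, -0.044, 0, 100], [0, 0, -0.044, 0, 100], [0, 0, -0.044, 0, 100]],
  ],
)

```text
clock: 15.6
eef_pos: [0.6391, -0.3119, 0.0044]
tool_rot: [0.707, 0.707, 0.0, 0.001]
ft_force: [0.2, -0.4, 0.2]
grip_width: 0.085
grasp_force: 0.0
```

```bash
python3 - <<'E'
from h import *
s=shot("side");t=shot("top")
o=monitor.get_obs();print(o["eef_pos"],o["grip_width"],o["ft_force"])
b=blobs(t,"blue",(360,120,420,180),4);print(b,b and plane(t,*b[0][:2],.015))
cv2.imwrite("pics/c.png",np.hstack([cv2.resize(t["color"][120:180,350:420],None,fx=6,fy=6),cv2.resize(s["color"][130:190,260:320],None,fx=6,fy=6)])[:,:,::-1])
E
```

```text
[ 0.63912102 -0.31196682  0.00452739] 0.08522473641478097 [-0.06257271 -0.93258531  0.70335769]
[(np.float64(382.56716417910445), np.float64(143.46268656716418), np.int32(67))] [ 0.63907299 -0.31051651  0.015     ]
```

View pics/c.png

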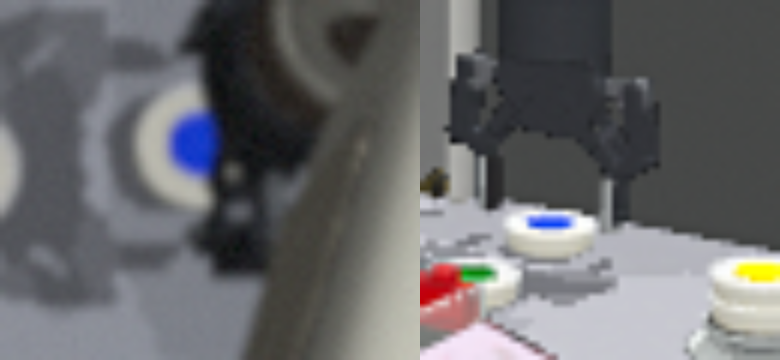

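Blue lies flat between the open fingers, (281,166) in the side view. The tips still look high, so I'm going 4.5 mm lower before closing.

Request:
move_arm(
  moves=[
    [[0, 0, -0.0045, 0, 100], [0, 0, -0.0045, 0, 70], [0, 0, -0.0045, 0, 50], [0, 0, -0.0045, 0, 40], [0, 0, -0.0045, 0, 40]],
  ],
)

```text
clock: 16.32
eef_pos: [0.6387, -0.3117, -0.0007]
tool_rot: [0.707, 0.707, 0.0, 0.0]
ft_force: [0.6, -0.7, 3.4]
grip_width: 0.0584
grasp_force: 64.6
```

Request:
move_arm(
  moves=[
    [[0, 0, 0, 0, 40], [0, 0, 0, 0, 40]],
  ],
)

```text
clock: 16.58
eef_pos: [0.6387, -0.3118, -0.0007]
tool_rot: [0.707, 0.707, 0.0, 0.0]
ft_force: [0.1, 0.1, 2.8]
grip_width: 0.0582
grasp_force: 64.7
```

Request:
move_arm(
  moves=[
    [[0, 0, 0.01, 0, 40], [0, 0, 0.03, 0, 40], [0, 0, 0.07, 0, 40], [0, 0, 0.1, 0, 40], [0, 0, 0.1, 0, 40]],
  ],
)

```text
clock: 17.2
eef_pos: [0.6402, -0.3125, 0.1025]
tool_rot: [0.707, 0.707, 0.001, 0.003]
ft_force: [0.5, -1.3, -0.9]
grip_width: 0.0582
grasp_force: 64.2
```

Request:
move_arm(
  moves=[
    [[-0.03, 0.016, 0, 0, 40], [-0.075, 0.04, 0, 0, 40], [-0.12, 0.063, 0, 0, 40], [-0.165, 0.087, 0, 0, 40], [-0.195, 0.103, 0, 0, 40]],
  ],
)

```text
clock: 17.82
eef_pos: [0.4396, -0.2067, 0.0971]
tool_rot: [0.707, 0.707, -0.001, -0.002]
ft_force: [0.6, 0.3, 0.3]
grip_width: 0.0582
grasp_force: 64.3
```

Request:
move_arm(
  moves=[
    [[-0.01, 0.005, 0, 0, 40], [-0.01, 0.005, -0.02, 0, 40], [-0.01, 0.005, -0.038, 0, 40], [-0.01, 0.005, -0.045, 0, 40], [-0.01, 0.005, -0.045, 0, 40]],
  ],
)

```text
clock: 18.45
eef_pos: [0.4333, -0.2036, 0.0531]
tool_rot: [0.707, 0.707, -0.0, -0.001]
ft_force: [0.4, 0.6, -0.9]
grip_width: 0.0585
grasp_force: 64.3
```

```bash
python3 - <<'E'
from h import *
s=shot("side")
o=monitor.get_obs();print(o["eef_pos"],o["grip_width"],o["ft_force"])
print(blobs(s,"blue",(275,130,340,200)),pix(s,(.4336,-.2029,.065)))
cr=s["color"][135:215,270:370]; cv2.imwrite("pics/s5.png",cv2.resize(cr,None,fx=7,fy=7,interpolation=cv2.INTER_CUBIC)[:,:,::-1])
E
```

```text
[ 0.43371298 -0.20378004  0.05367995] 0.05833660336944561 [-0.78588753 -0.66047387 -0.73013692]
[(np.float64(317.0), np.float64(169.5), np.int32(16))] [316.5362591 171.5454236]
```

View pics/s5.png

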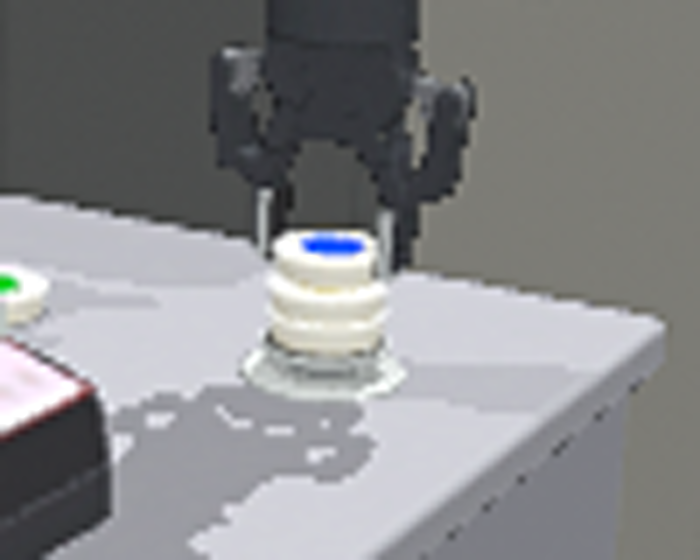

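Blue hovers about 3 mm above yellow, centred at (317,170). I'm lowering to contact.

Request:
move_arm(
  moves=[
    [[0, 0, -0.0015, 0, 40], [0, 0, -0.003, 0, 40], [0, 0, -0.0045, 0, 40], [0, 0, -0.0045, 0, 40]],
  ],
)

```text
clock: 19.0
eef_pos: [0.4333, -0.2036, 0.0493]
tool_rot: [0.707, 0.707, -0.0, -0.0]
ft_force: [-0.5, -1.1, -1.3]
grip_width: 0.0584
grasp_force: 64.3
```

Request:
move_arm(
  moves=[
    [[0, 0, -0.001, 0, 40], [0, 0, -0.001, 0, 40]],
  ],
)

```text
clock: 19.25
eef_pos: [0.4335, -0.2037, 0.0488]
tool_rot: [0.707, 0.707, 0.0, 0.0]
ft_force: [-0.8, 0.1, 4.5]
grip_width: 0.0586
grasp_force: 64.9
```

Request:
move_arm(
  moves=[
    [[0, 0, 0, 0, 60], [0, 0, 0, 0, 80], [0, 0, 0, 0, 100], [0, 0, 0.005, 0, 100], [0, 0, 0.03, 0, 100]],
  ],
)

```text
clock: 19.88
eef_pos: [0.432, -0.2029, 0.0774]
tool_rot: [0.707, 0.707, -0.001, -0.002]
ft_force: [0.9, -0.7, 0.6]
grip_width: 0.0852
grasp_force: 0.0
```

Request:
move_arm(
  moves=[
    [[0, 0, 0.03, 0, 100], [0, 0, 0.07, 0, 100], [0.03, 0.02, 0.07, 0, 100], [0.065, 0.05, 0.07, 0, 100], [0.065, 0.05, 0.07, 0, 100]],
  ],
)

```text
clock: 20.5
eef_pos: [0.5005, -0.1521, 0.1486]
tool_rot: [0.706, 0.708, 0.001, 0.001]
ft_force: [-0.8, -1.1, -1.1]
grip_width: 0.0856
grasp_force: 0.0
```

```bash
python3 - <<'E'
from h import *
np.set_printoptions(precision=4,suppress=True)
t=shot("top","t5");s=shot("side")
o=monitor.get_obs();print(o["eef_pos"],o["ft_force"],o["joint_pos"])
q=blobs(s,"blue",(290,150,340,195)); b=blobs(t,"blue",(310,180,370,240)); print(b,q,pix(s,(.4336,-.2029,.065)))
if b: print(plane(t,*b[0][:2],.065))
f=cv2.imread("pics/top0.png"); g=cv2.cvtColor(f,cv2.COLOR_BGR2HSV)
m=((g[:,:,2]>185)&(g[:,:,1]<35)).astype(np.uint8); m[:143]=0;m[177:]=0;m[:,:284]=0;m[:,322:]=0
cs=cv2.findContours(m,cv2.RETR_EXTERNAL,cv2.CHAIN_APPROX_NONE)[0]; c=max(cs,key=cv2.contourArea)
r=cv2.minAreaRect(c); print(r,cv2.contourArea(c))
(u,v)=r[0]; print("timer",plane(t,u,v,.016), "edges", [plane(t,*p,.016)[:2] for p in cv2.boxPoints(r)])
E
```

```text
[ 0.4981 -0.1533  0.1481] [-0.7358 -0.071  -0.7163] [-0.2984  0.3336 -0.0906  1.1476 -0.0004  1.2721]
[] [(np.float64(316.8333333333333), np.float64(170.83333333333334), np.int32(18))] [316.5363 171.5454]
((303.5, 159.0), (21.0, 20.0), 0.0) 206.5
timer [ 0.5937 -0.0831  0.016 ] edges [array([ 0.5649, -0.0529]), array([ 0.6228, -0.0536]), array([ 0.6228, -0.1136]), array([ 0.5648, -0.1126])]
```

View pics/t5.png

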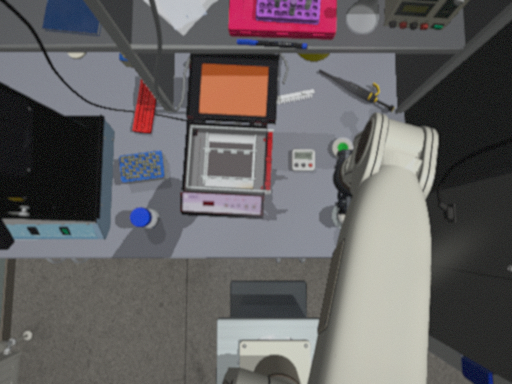

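The top view shows the timer unmoved at (303.5,160) and the bottle and tip box untouched. Blue is on the stack at (317,171) in the side view, close to the predicted (316.5,171.5). I'm going to the timer.

Request:
move_arm(
  moves=[
    [[0.04, 0.03, 0, 0, 100], [0.08, 0.06, 0, 0, 100], [0.094, 0.0706, 0, 0, 100], [0.094, 0.0706, -0.05, 0, 100], [0.094, 0.0706, -0.09, 0, 100]],
  ],
)

```text
clock: 21.22
eef_pos: [0.5914, -0.0838, 0.057]
tool_rot: [0.708, 0.707, -0.0, -0.0]
ft_force: [0.2, 0.3, -0.6]
grip_width: 0.085
grasp_force: 0.0
```

Request:
move_arm(
  moves=[
    [[0, 0, -0.025, 0, 100], [0, 0, -0.045, 0, 100], [0, 0, -0.056, 0, 100], [0, 0, -0.056, 0, 100], [0, 0, -0.056, 0, 100]],
  ],
)

```text
clock: 21.85
eef_pos: [0.593, -0.0834, 0.0033]
tool_rot: [0.708, 0.707, 0.0, 0.001]
ft_force: [1.6, 0.0, -0.1]
grip_width: 0.0853
grasp_force: 0.0
```

Request:
move_arm(
  moves=[
    [[0, 0, -0.004, 0, 100], [0, 0, -0.004, 0, 70], [0, 0, -0.004, 0, 50], [0, 0, -0.004, 0, 40], [0, 0, -0.004, 0, 40]],
  ],
)

```text
clock: 22.48
eef_pos: [0.593, -0.083, -0.001]
tool_rot: [0.707, 0.707, 0.0, 0.001]
ft_force: [-0.7, -0.1, 4.9]
grip_width: 0.0605
grasp_force: 66.6
```

Request:
move_arm(
  moves=[
    [[0, 0, 0, 0, 40], [0, 0, 0, 0, 40]],
  ],
)

```text
clock: 22.72
eef_pos: [0.593, -0.083, -0.001]
tool_rot: [0.707, 0.707, 0.0, 0.001]
ft_force: [-0.9, -0.2, 5.6]
grip_width: 0.0601
grasp_force: 66.7
```

Request:
move_arm(
  moves=[
    [[0, 0, 0.01, 0, 40], [0, 0, 0.03, 0, 40], [0, 0, 0.07, 0, 40], [0, 0, 0.115, 0, 40], [0, 0, 0.115, 0, 40]],
  ],
)

```text
clock: 23.35
eef_pos: [0.5953, -0.0834, 0.1179]
tool_rot: [0.707, 0.707, 0.003, 0.003]
ft_force: [0.7, 0.4, -0.6]
grip_width: 0.0603
grasp_force: 66.0
```

Request:
move_arm(
  moves=[
    [[-0.025, -0.019, 0, 0, 40], [-0.06, -0.045, 0, 0, 40], [-0.095, -0.072, 0, 0, 40], [-0.13, -0.098, 0, 0, 40], [-0.15, -0.113, 0, 0, 40]],
  ],
)

```text
clock: 23.98
eef_pos: [0.4394, -0.1964, 0.1121]
tool_rot: [0.708, 0.706, -0.001, -0.002]
ft_force: [0.1, -0.0, -0.4]
grip_width: 0.0604
grasp_force: 66.0
```

Request:
move_arm(
  moves=[
    [[-0.009, -0.007, 0, 0, 40], [-0.009, -0.007, -0.02, 0, 40], [-0.009, -0.007, -0.04, 0, 40], [-0.009, -0.007, -0.046, 0, 40], [-0.009, -0.007, -0.046, 0, 40]],
  ],
)

```text
clock: 24.6
eef_pos: [0.4333, -0.2025, 0.0668]
tool_rot: [0.707, 0.707, -0.0, -0.001]
ft_force: [0.8, -0.4, -1.1]
grip_width: 0.0603
grasp_force: 66.0
```

```bash
python3 - <<'E'
from h import *
s=shot("side")
o=monitor.get_obs();print(o["eef_pos"],o["grip_width"],o["ft_force"],pix(s,(.4336,-.2029,.081)))
cr=s["color"][125:205,270:370]; cv2.imwrite("pics/s6.png",cv2.resize(cr,None,fx=7,fy=7,interpolation=cv2.INTER_CUBIC)[:,:,::-1])
E
```

```text
[ 0.43374035 -0.20281382  0.06740052] 0.06043260814458969 [-0.50652376 -0.01379618 -0.52611332] [316.7457388  167.22181495]
```

View pics/s6.png

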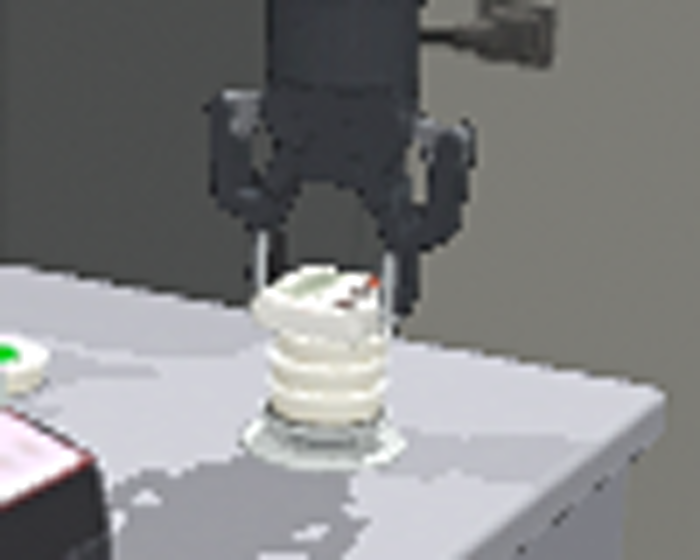

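The timer is level over the stack with its screen up, centred at about (317,168). I'm lowering to contact.

Request:
move_arm(
  moves=[
    [[0, 0, -0.0015, 0, 40], [0, 0, -0.003, 0, 40], [0, 0, -0.004, 0, 40], [0, 0, -0.004, 0, 40]],
  ],
)

```text
clock: 25.15
eef_pos: [0.4334, -0.203, 0.0634]
tool_rot: [0.707, 0.707, 0.0, 0.0]
ft_force: [0.8, 0.0, -0.4]
grip_width: 0.0605
grasp_force: 66.1
```

Request:
move_arm(
  moves=[
    [[0, 0, -0.001, 0, 40], [0, 0, -0.001, 0, 40]],
  ],
)

```text
clock: 25.4
eef_pos: [0.4334, -0.203, 0.0634]
tool_rot: [0.707, 0.707, 0.0, 0.0]
ft_force: [-1.5, 1.7, 7.2]
grip_width: 0.0605
grasp_force: 66.9
```

Contact reached. I'm releasing, rising, backing off and checking.

Request:
move_arm(
  moves=[
    [[0, 0, 0, 0, 60], [0, 0, 0, 0, 80], [0, 0, 0, 0, 100], [0, 0, 0.005, 0, 100], [0, 0, 0.03, 0, 100]],
  ],
)

```text
clock: 26.02
eef_pos: [0.432, -0.2023, 0.0914]
tool_rot: [0.707, 0.707, -0.001, -0.002]
ft_force: [0.1, -0.4, -0.1]
grip_width: 0.0852
grasp_force: 0.0
```

Request:
move_arm(
  moves=[
    [[0, 0, 0.04, 0, 100], [0, 0, 0.09, 0, 100], [0.05, -0.03, 0.09, 0, 100], [0.1, -0.06, 0.09, 0, 100], [0.15, -0.09, 0.09, 0, 100]],
  ],
)

```text
clock: 26.65
eef_pos: [0.585, -0.2939, 0.1831]
tool_rot: [0.707, 0.707, 0.0, 0.001]
ft_force: [0.5, -0.1, 0.8]
grip_width: 0.0856
grasp_force: 0.0
```

Request:
move_arm(
  moves=[
    [[0.02, -0.03, 0, 0, 100], [0.02, -0.03, 0, 0, 100]],
  ],
)

```text
clock: 26.9
eef_pos: [0.604, -0.3247, 0.1803]
tool_rot: [0.708, 0.706, -0.0, -0.001]
ft_force: [-0.0, 0.3, -0.3]
grip_width: 0.0854
grasp_force: 0.0
```

```bash
python3 - <<'E'
from h import *
np.set_printoptions(precision=4,suppress=True)
t=shot("top");s=shot("side")
o=monitor.get_obs();print(o["eef_pos"],o["ft_force"],pix(t,(.4336,-.2029,.081)))
b=blobs(t,"green",(320,120,370,170));print("green",b, b and plane(t,*b[0][:2],.015))
cv2.imwrite("pics/f.png",np.hstack([cv2.resize(t["color"][130:250,290:410],None,fx=3.3,fy=3.3),cv2.resize(s["color"][100:220,250:370],None,fx=3.3,fy=3.3)])[:,:,::-1])
E
```

```text
[ 0.6028 -0.3228  0.1815] [ 0.9364  0.8024 -0.614 ] [352.5771 213.9077]
green [(np.float64(342.38666666666666), np.float64(147.24), np.int32(75))] [ 0.6281 -0.1951  0.015 ]
```

View pics/f.png

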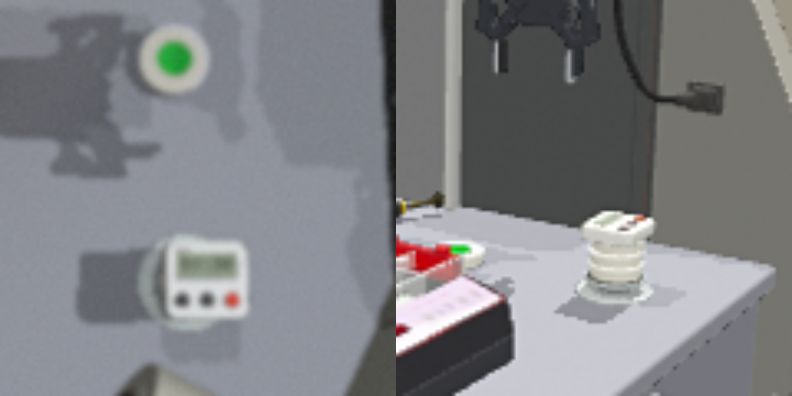

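The stack stands level with the timer centred at (352.4,214.2), against a predicted (352.6,213.9), and green has not moved. I'm handing in.

```bash
python3 -c "
from workcell import job
print(job.job_done())"
```

```text
the job is handed in; nothing more can be done
None
```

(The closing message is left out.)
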